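Put a laminated blank under the bench screw press

ROBOT

A 6-joint arm with a two-finger parallel gripper is mounted at the origin on the work surface. World frame = base frame: x ahead of the robot, y to its left, z up, the work surface at z = 0. Lengths are in m, angles in degrees, forces in N, time in s.
With the tool pointing down it reaches from about 0.375 to 0.9 m from the base axis. Payload 3.1 kg.
Tool frame: the origin (TCP) lies on the centre line of the jaws, within the pads' length; the fingertips stand 25 mm ahead of it and the grasp point (between the pads) lies 6 mm ahead of it; z points along the fingers, y is the line along which they close (so a half turn about z gives the same grasp; the last joint's range is limited). The gripper opens to 87 mm and grips with 3 to 60 N. Pads are 19 mm wide; open, the fingers measure 117 mm over their backs; the gripper's body (75 mm by 190 mm) begins 51 mm behind the grasp point.
Start: joints at [-81.675, 30.224, 82.088, -0, 67.689, -10.227], TCP at [0.199, -0.592, 0.248] pointing down, gripper open.
Joint ranges: [-176.69, 176.69], [-43.24, 126.21], [12.49, 139.97], [-82, 262], [0, 151.66], [-163.58, 163.58]. Speed limits (degrees/s): [159.86, 159.86, 180, 180, 180, 180].

INTERFACE

Orientations are given as a 3x3 rotation matrix whose columns are the frame's x, y, z axes.
In Python, from rig import * gives the robot as it stands.
- The arm moves only by the tool step_arm, never from a script. Its argument "steps" is a list of rows, each a list of 7 numbers: the shift along the tool's x, y, z normalised to -1 to 1, where 1 is 0.3 m, then the turn, a rotation vector about the tool's x, y, z normalised to -1 to 1, where 1 is 45 degrees, then the gripper's target within -1 to 1 (shut at 1, half-way at 0, fully open at -1). A call has 1 to 8 rows; each row is the pose to reach, as a shift and turn from the pose commanded when the call began, along the tool's axes at that moment; what a row does not reach only later rows make up. A row lasts 1/12 s, in which the tool goes at most 41.7 mm and 7.16 degrees, less where a joint would pass 70% of its speed; a pose out of reach is approached as far as the arm can. A call with a number of a shift or a turn outside -1 to 1 is refused whole. A call with a gripper value outside its range is refused whole. The fingers move at their own pace and stop on an object; the grip force is fixed at half the most. Time passes only in rows, so rows that repeat a pose let the fingers close. It gives the time, the measured TCP pose, the force, the opening and the grip force at its end, in the units of the state.
- read_state(): the state, without advancing time (a new reading comes with each control period).
- capture(name): name is "side" or "top"; returns a dict with "image" (400x640x3 uint8, red, green, blue), "vertical_fov" (degrees; the focal length in pixels is half the picture's height over the tangent of half this angle, whatever the lens; pixels are square), "cx", "cy" (the principal point, pixels), "world_from_camera" (4x4, takes a point from camera to world coordinates). Camera axes: x right, y down, z forward; pixel columns grow to the right and rows downward; lengths in m; the calibration is good to about 2 mm. A picture is of the moment at which its call begins. There is no depth.
- hand_in(): hands the job in; it is judged then, once.
The state is a dict: "time_s": time; "joint_positions": joint angles; "qvel": joint speeds; "tau": joint torques, N m; "position": TCP position; "tcp_rot": TCP orientation; "force": force on the tool from outside, world axes, zero at the start; "moment": the same for the moment, N m; "opening": opening from 0.0 (shut) to 1.0 (fully open); "grasp_force": force on a finger pad.
Only numpy, scipy, OpenCV 4.12 (cv2) and the standard library are available. Lean on these libraries where they do the work, as an engineer would, in place of code of your own. Each camera call takes 0.05 s, during which the arm holds its last target. There are 200 camera calls.

TASK

Push the laminated wooden blank along the bed of the green screw press until it sits fully home against the column, wind the crank clockwise until you feel the platen just bear on the blank, then give it a further quarter turn - no more, it would crush the glue line - and let go, leaving it clamped. Leave the other things on the bench alone.

Things in the scene. Friction and masses are not known exactly. Their poses are not given: they have to be found in the camera images.
- press: green C-frame screw press, bolted down, place and yaw vary. Origin: bench height, on the vertical screw axis. x: level, from the open infeed side to the column, z up. Base x -160..+120, 120 mm wide, 18 mm high. Column x +60..+110, y -40..+40, up to 190 mm. Its head, 150 to 195 mm high, reaches over to the screw axis.
- stop (a point): middle of the column's infeed face, the stop for the blank: 60 mm along the press's x from the screw axis, 50 mm above the bench.
- screw_axis (a point): point on the screw axis at the head's top, 195 mm above the bench. Below the head a dark round platen, 62 mm across, hangs on the screw, 5 to 35 mm above the blank at the start. Its stud is set to another length each time (up to 9 mm either way), so where it meets the blank cannot be told from handle or crank angle: it must be felt.
- bed: steel bed of the press, x -150..+60, 70 mm wide, top 30 mm above the bench; origin and axes as press. Two low fences (x -60..+60, standing 10 mm above the bed, 70 mm apart) guide the blank.
- block: the blank: dark/light/dark laminated wood, 180 (its x) x 64 x 40 mm high, 0.25 to 0.5 kg. Origin: centre of its underside. Starts on the bed between the fences, along the press's x, 50 to 100 mm short of the column, its near end sticking out of the infeed side, that end face free 30 to 70 mm above the bench. Home, its far end touches the column, its origin at x = -30 mm in the press.
- knob (a point): grip point on the axis of the crank's upright red handle, 18 mm below its top, 32 mm above its foot. The handle is round, 26 mm across, 50 mm tall, turns freely on its own pin; its foot is 2 mm above the flat crank arm, about 0.25 m over the bench. It circles the screw axis at 75 mm radius, nothing above it. It starts over the column's half, not over the infeed.
- crank (a joint): crank angle, rad, grows clockwise from above, lowering screw, crank and handle 24 mm a turn. 0: handle over the column (press +x); starts -1.4 to 1.4. Drags steadily with about 11 N at the handle (about 6 N read when paused); at contact this rises sharply by about 7 N (platen spring preloaded to 140 N), then about 2 N more over a quarter turn (7 N per mm). The screw stays where it is left.
- glue: bystander, leave alone: white glue bottle with an orange cap, 52 mm across, 150 mm tall
- offcut: bystander, leave alone: mid-brown wood offcut 50 x 110 x 35 mm
- hammer: bystander, leave alone: hammer lying flat
- driver: bystander, leave alone: screwdriver with a yellow handle, lying flat
- screws: bystander, leave alone: amber glass jar, 64 mm across, 80 mm tall
- collar: bystander, leave alone: steel collar, 60 mm outside, 36 mm inside, 16 mm thick
- wrench: bystander, leave alone: steel wrench lying flat
Not all that is in view belongs to the job. Several things have the shape of the block; the one meant has the colours described above.

How it is judged (in metres and radians):
On the way, in this order (a step that is already met when the one before it is completed fails the run):
1. the blank is home against the column (within 4 mm) with the platen still clear of it (x of block in the frame of press above -0.034 m and angle between the x axis of block and the x axis of press, either way round below 0.08 rad and contact force between block and bed below 20 N), for 0.2 s.
2. the platen bears on the blank, the blank still home (x of block in the frame of press above -0.034 m and angle between the x axis of block and the x axis of press, either way round below 0.08 rad and contact force between block and bed above 60 N), for 0.1 s.
At the end, for the whole second after the job is handed in: The blank is home against the column (within 4 mm, square within 0.08 rad) and clamped: the platen has been wound 0.15 to 0.35 of a turn past first contact (a load of 165 to 199 N on the bed), the crank is at rest and released (x of block in the frame of press above -0.034 m and angle between the x axis of block and the x axis of press, either way round below 0.08 rad and contact force between block and bed between 165 and 199 N and velocity of joint crank between -0.05 and 0.05 rad/s); the robot touches nothing.
It fails at once if the blank was over-pressed: the load on the bed went above 210 N (over about 0.4 turn past contact) (contact force between block and bed above 210 N).
It fails at once if a bystander on the bench was moved by more than 20 mm (distance of any of glue, offcut, hammer, driver, screws, collar, wrench from where it was at the start of the episode above 0.02 m).
It also fails if it takes over 72 s, if anything falls off the work surface, if the arm or the gripper's body presses on something with over 40 N, if the wrist force passes 120 N, or if a joint passes its speed limit or range.

## Working session

There is one attempt and no reset: what is moved stays moved. The work goes in short steps, Python scripts to look and compute and a tool call to move; the robot and the scene stay as the last step left them, time stands still between calls to the robot, and variables do not carry over. Pictures are saved under pics/ and viewed, at most 10 in all, crops included, and the job is handed in when it is done.

Besides the shell and the picture viewer there is one more tool, called as a command line: name --pt "numbers of a row" for each row, then --argument value for the rest. step_arm: Moves the arm, as the interface text tells. Scaled input: -1 to 1 covers 0.3 m each way for a shift and 45 degrees each way for a turn. Its arguments: {"type":"object","properties":{"steps":{"type":"array"}},"required":["steps"]}

```bash
mkdir -p pics; ls; python3 - <<'E'
from rig import *
import cv2,numpy as np
for n in("top","side"):
    c=capture(n); cv2.imwrite(f"pics/{n}0.png",c["image"][:,:,::-1]); print(n,c["vertical_fov"],c["cx"],c["cy"]);print(np.round(c["world_from_camera"],4).tolist())
s=read_state();print(s["time_s"],s["position"],s["tcp_rot"],s["force"])
E
```

```text
pics
top 47.37393636686973 321.8794757073083 197.01442157968663
[[0.0526, -0.973, 0.2247, 0.2405], [-0.9986, -0.0507, 0.0139, -0.0051], [-0.0021, -0.2251, -0.9743, 1.3623], [0.0, 0.0, 0.0, 1.0]]
side 52.08525171722834 323.7666104137576 200.8488011749113
[[-0.8849, 0.2861, -0.3675, 0.9862], [0.4658, 0.5465, -0.696, 0.9333], [0.0018, -0.7871, -0.6169, 0.9908], [0.0, 0.0, 0.0, 1.0]]
0.1 [ 0.1988021  -0.59189573  0.24667006] [[ 9.48023319e-01  3.18200722e-01 -2.93168599e-04]
 [ 3.18200684e-01 -9.48021440e-01  1.91657394e-03]
 [ 3.31925094e-04 -1.91024323e-03 -9.99998120e-01]] [-1.06171722  0.25677387 -0.61396514]
```

View pics/top0.png

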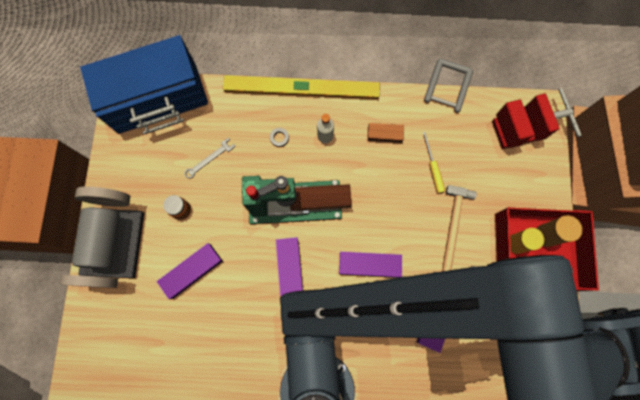

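View pics/side0.png

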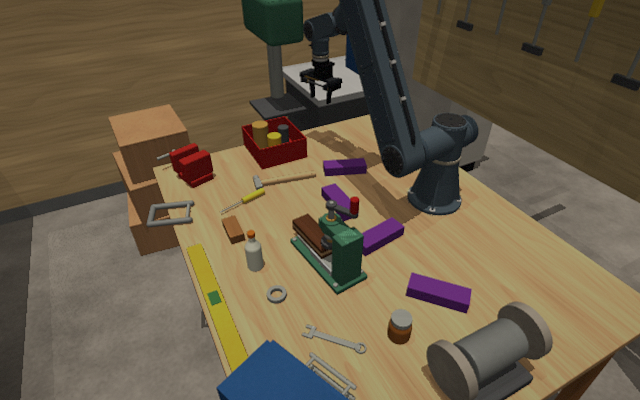

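The top view shows the green press at about (295,200). Its column is on the left, with the red handle at (252,191), and the infeed is on the right. Candidates for the blank: brown laminate on the press bed at (325,197), purple bars at (190,270), (288,266), (370,264) and (432,340), and the brown offcut at (385,132). By colour and place I choose (325,197), and will check it in a crop.

```bash
python3 - <<'E'
import cv2,numpy as np
t=cv2.imread("pics/top0.png")[165:235,230:365]; s=cv2.imread("pics/side0.png")[185:295,280:390]
t=cv2.resize(t,None,fx=5.5,fy=5.5,interpolation=cv2.INTER_CUBIC); s=cv2.resize(s,None,fx=5.4,fy=5.4,interpolation=cv2.INTER_CUBIC)
cv2.imwrite("pics/tc.png",t); cv2.imwrite("pics/sc.png",s); print(t.shape,s.shape)
E
```

```text
(385, 742, 3) (594, 594, 3)
```

View pics/tc.png

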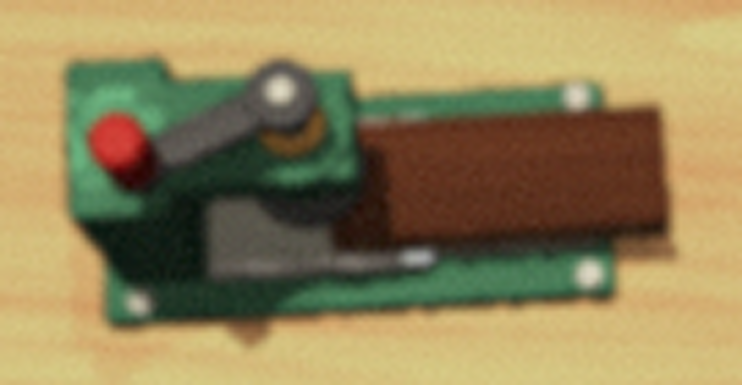

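View pics/sc.png

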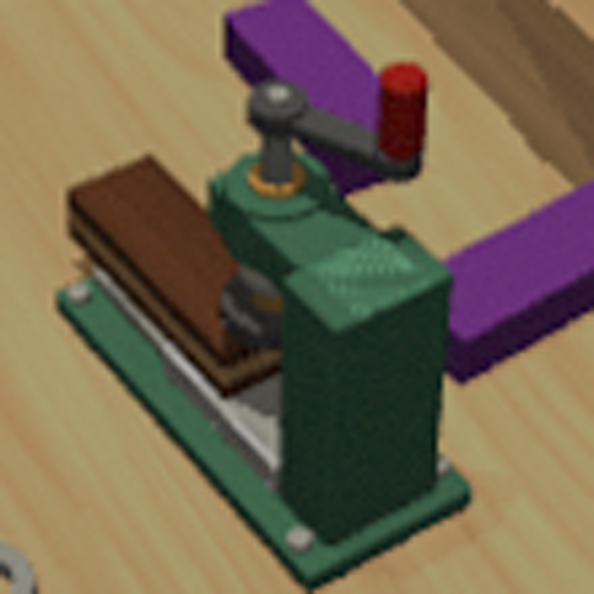

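The crops confirm the dark/light/dark blank, with its free end at top crop (663,170). The red handle top is at top crop (118,133) and side crop (404,73). The crank hub is at top (280,90) and side (278,97). Now I'll measure these.

```bash
cat > h.py <<'E'
import numpy as np
C={"top":(47.37393636686973,321.8794757,197.0144216,[[0.0526,-0.973,0.2247,0.2405],[-0.9986,-0.0507,0.0139,-0.0051],[-0.0021,-0.2251,-0.9743,1.3623]]),
"side":(52.08525171722834,323.7666,200.8488,[[-0.8849,0.2861,-0.3675,0.9862],[0.4658,0.5465,-0.696,0.9333],[0.0018,-0.7871,-0.6169,0.9908]])}
def ray(n,u,v):
    f,cx,cy,M=C[n];M=np.array(M);F=200/np.tan(np.radians(f/2))
    return M[:,3],M[:,:3]@np.array([(u-cx)/F,(v-cy)/F,1])
def onz(n,u,v,z):
    o,d=ray(n,u,v);return o+d*(z-o[2])/d[2]
def tri(a,b):
    o1,d1=ray("top",*a);o2,d2=ray("side",*b)
    t=np.linalg.lstsq(np.c_[d1,-d2],o2-o1,rcond=None)[0]
    p,q=o1+t[0]*d1,o2+t[1]*d2;return (p+q)/2,np.linalg.norm(p-q)
T=lambda u,v:(230+u/5.5-.4,165+v/5.5-.4)
S=lambda u,v:(280+u/5.4-.4,185+v/5.4-.4)
E
python3 - <<'E'
from h import *
np.set_printoptions(precision=4,suppress=True)
print("handle",tri(T(118,133),S(404,73)),"hub",tri(T(280,90),S(278,97)))
for n,p,z in(("BL",(108,325),.018),("BR",(613,297),.018),("TR",(602,83),.018),("bolt1",(577,95),.021),("bolt2",(590,273),.021),("bolt3",(138,302),.021),("blkTR",(660,107),.07),("blkBR",(668,233),.07)):print(n,onz("top",*T(*p),z))
for n,p,z in(("blk a",(70,192),.07),("blk b",(150,155),.07),("base near",(310,588),.018),("base r",(468,492),.018),("base l",(60,293),.018),("bolt l",(78,291),.021),("bolt near",(298,538),.021),("headcol1",(340,332),.19),("hc2",(447,270),.19)):print(n,onz("side",*S(*p),z))
E
```

```text
handle (array([0.4955, 0.1818, 0.3005]), np.float64(0.003053656665619157)) hub (array([0.5319, 0.1173, 0.2528]), np.float64(0.0011420616378174022))
BL [0.4576 0.2265 0.018 ]
BR [ 0.4873 -0.0467  0.018 ]
TR [ 0.6075 -0.0354  0.018 ]
bolt1 [ 0.5991 -0.0219  0.021 ]
bolt2 [ 0.4993 -0.0336  0.021 ]
bolt3 [0.4705 0.2108 0.021 ]
blkTR [ 0.5817 -0.0657  0.07  ]
blkBR [ 0.5134 -0.0725  0.07  ]
blk a [ 0.5829 -0.0601  0.07  ]
blk b [ 0.5216 -0.0695  0.07  ]
base near [0.5807 0.2514 0.018 ]
base r [0.4656 0.2329 0.018 ]
base l [ 0.6064 -0.0292  0.018 ]
bolt l [ 0.5966 -0.0226  0.021 ]
bolt near [0.5706 0.2194 0.021 ]
headcol1 [0.5578 0.2344 0.19  ]
hc2 [0.4841 0.2202 0.19  ]
```

```bash
cat >> h.py <<'E'
from scipy.spatial.transform import Rotation as Ro
A=np.array([.5318,.1185]); yaw=np.radians(96.2)
ex=np.array([np.cos(yaw),np.sin(yaw)]); ey=np.array([-ex[1],ex[0]])
def W(x,y=0):return A+x*ex+y*ey
RT=np.c_[[*ex,0],[*(-ey),0],[0,0,-1]]
def plan(p,R=RT,p0=None,R0=None):
    from rig import read_state
    s=read_state();p0=s["position"] if p0 is None else p0;R0=np.array(s["tcp_rot"]) if R0 is None else R0
    return np.round(np.r_[R0.T@(np.array(p)-p0)/.3,np.degrees(Ro.from_matrix(R0.T@R).as_rotvec())/45],3)
E
python3 - <<'E'
from h import *
print(plan([*W(-.26),.248]))
for v in(300,312,325):
    o,d=ray("side",*S(222,v)); q=np.array([.559,.104]); t=((q-o[:2])@d[:2])/(d[:2]@d[:2]); print(v,o+t*d)
E
```

```text
[ 1.62  -1.045 -0.002 -0.002 -0.002 -1.725]
300 [0.55886832 0.10406786 0.10323776]
312 [0.55889301 0.10405513 0.09363221]
325 [0.55892002 0.10404121 0.08312548]
```

step_arm --pt "0.81 -0.523 0 0 0 -0.862 1" --pt "0.81 -0.523 0 0 0 -0.862 1" --pt "0.81 -0.523 0 0 0 -0.862 1" --pt "0.81 -0.523 0 0 0 -0.862 1" --pt "0.81 -0.523 0 0 0 -0.862 1" --pt "0.81 -0.523 0 0 0 -0.862 1" --pt "0.81 -0.523 0 0 0 -0.862 1" --pt "0.81 -0.523 0 0 0 -0.862 1"

```text
time_s: 0.77
position: [0.382, -0.3597, 0.2471]
tcp_rot: [[0.534, 0.845, 0.0], [0.845, -0.534, 0.005], [0.005, -0.003, -1.0]]
force: [-0.7, -0.5, 0.8]
opening: 0.482
grasp_force: 0.0
```

```bash
python3 -c "
from h import *
print(plan([*W(-.26),.16]))"
```

```text
[ 0.934  0.111  0.294 -0.002 -0.007 -0.856]
```

step_arm --pt "0.934 0.111 0.29 0 0 -0.856 1" --pt "0.934 0.111 0.29 0 0 -0.856 1" --pt "0.934 0.111 0.29 0 0 -0.856 1" --pt "0.934 0.111 0.29 0 0 -0.856 1" --pt "0.934 0.111 0.29 0 0 -0.856 1" --pt "0.934 0.111 0.29 0 0 -0.856 1" --pt "0.934 0.111 0.29 0 0 -0.856 1" --pt "0.934 0.111 0.29 0 0 -0.856 1"

```text
time_s: 1.43
position: [0.5607, -0.1433, 0.1581]
tcp_rot: [[-0.107, 0.994, -0.001], [0.994, 0.107, 0.003], [0.003, -0.001, -1.0]]
force: [-0.4, -0.2, 0.4]
opening: 0.009
grasp_force: 0.0
```

```bash
python3 -c "
from h import *
print(plan([*W(-.26),.070]),plan([*W(-.205),.07]))"
```

```text
[ 0.01  -0.001  0.294 -0.001 -0.004 -0.001] [ 0.194 -0.001  0.294 -0.001 -0.004 -0.001]
```

step_arm --pt "0.01 0 0.15 0 0 0 1" --pt "0.01 0 0.294 0 0 0 1" --pt "0.01 0 0.294 0 0 0 1" --pt "0.1 0 0.294 0 0 0 1" --pt "0.15 0 0.294 0 0 0 1" --pt "0.18 0 0.294 0 0 0 1" --pt "0.2 0 0.294 0 0 0 1" --pt "0.2 0 0.294 0 0 0 1"

```text
time_s: 2.1
position: [0.5528, -0.0881, 0.0739]
tcp_rot: [[-0.104, 0.995, 0.002], [0.995, 0.104, -0.001], [-0.001, 0.002, -1.0]]
force: [0.0, 0.1, 0.7]
opening: 0.003
grasp_force: 0.0
```

step_arm --pt "0.02 0 0 0 0 0 1" --pt "0.04 0 0 0 0 0 1" --pt "0.06 0 0 0 0 0 1" --pt "0.08 0 0 0 0 0 1" --pt "0.1 0 0 0 0 0 1" --pt "0.12 0 0 0 0 0 1" --pt "0.14 0 0 0 0 0 1" --pt "0.16 0 0 0 0 0 1"

```text
time_s: 2.77
position: [0.5476, -0.0405, 0.0724]
tcp_rot: [[-0.102, 0.995, 0.0], [0.995, 0.102, -0.0], [-0.0, 0.0, -1.0]]
force: [0.3, -3.1, 1.9]
opening: 0.001
grasp_force: 1.6
```

```bash
python3 -c "
from h import *
from rig import *
import cv2
c=capture('top');cv2.imwrite('pics/t1.png',cv2.resize(c['image'][150:240,230:370,::-1],None,fx=5,fy=5,interpolation=cv2.INTER_CUBIC))
s=read_state();p=s['position'];print((p[:2]-A)@ex,(p[:2]-A)@ey,p[2],s['force'])"
```

```text
-0.15845004861500792 0.0019709930417323392 0.07222210001136656 [ 0.4761582  -1.30564454  0.64502112]
```

step_arm --pt "0.012 0 0 0 0 0 1" --pt "0.024 0 0 0 0 0 1" --pt "0.036 0 0 0 0 0 1" --pt "0.048 0 0 0 0 0 1" --pt "0.06 0 0 0 0 0 1" --pt "0.07 0 0 0 0 0 1" --pt "0.08 0 0 0 0 0 1" --pt "0.08 0 0 0 0 0 1"

```text
time_s: 3.48
position: [0.5445, -0.0162, 0.0721]
tcp_rot: [[-0.102, 0.995, -0.001], [0.995, 0.102, 0.001], [0.001, -0.001, -1.0]]
force: [-0.3, -0.1, 0.4]
opening: 0.001
grasp_force: 0.0
```

step_arm --pt "0.007 0 0 0 0 0 1" --pt "0.014 0 0 0 0 0 1"

```text
time_s: 3.65
position: [0.5447, -0.0132, 0.0722]
tcp_rot: [[-0.103, 0.995, 0.0], [0.995, 0.103, -0.001], [-0.001, 0.0, -1.0]]
force: [1.7, -8.6, -1.2]
opening: 0.007
grasp_force: 4.0
```

step_arm --pt "0.005 0 0 0 0 0 1" --pt "0.01 0 0 0 0 0 1"

```text
time_s: 3.82
position: [0.5461, -0.0127, 0.0726]
tcp_rot: [[-0.105, 0.994, 0.004], [0.994, 0.105, -0.005], [-0.006, 0.003, -1.0]]
force: [0.9, -16.1, -1.9]
opening: 0.007
grasp_force: 8.0
```

The push force rose to 16 N with no further travel, and the TCP is at press x -0.132 (expected about -0.13), so the blank is home. Backing off and lifting.

step_arm --pt "-0.1 0 0 0 0 0 1" --pt "-0.2 0 0 0 0 0 1" --pt "-0.2 0 -0.13 0 0 0 1" --pt "-0.2 0 -0.26 0 0 0 0.5" --pt "-0.2 0 -0.4 0 0 0 -1" --pt "-0.2 0 -0.53 0 0 0 -1" --pt "-0.2 0 -0.66 0 0 0 -1" --pt "-0.2 0 -0.8 0 0 0 -1"

```text
time_s: 4.48
position: [0.5493, -0.0689, 0.3133]
tcp_rot: [[-0.102, 0.995, -0.002], [0.995, 0.102, 0.002], [0.002, -0.002, -1.0]]
force: [1.3, 0.1, -0.3]
opening: 0.3
grasp_force: 0.0
```

```bash
cat >> h.py <<'E'
def RH(deg):
    a=np.radians(deg);x=np.array([np.cos(a),np.sin(a),0]);z=np.array([0,0,-1.]);return np.c_[x,np.cross(z,x),z]
E
python3 - <<'E'
from h import *
from rig import *
import cv2
v=[]
for n,(a,b,c,d) in(("top",(165,230,240,350)),("side",(185,295,280,390))):
    I=capture(n)["image"][a:b,c:d,::-1];v.append(cv2.resize(I,None,fx=390/I.shape[1],fy=390/I.shape[1],interpolation=cv2.INTER_CUBIC))
h=max(i.shape[0] for i in v);v=[cv2.copyMakeBorder(i,0,h-i.shape[0],0,10,0) for i in v]
cv2.imwrite("pics/home.png",np.hstack(v))
s=read_state();print(s["joint_positions"],s["position"])
k=W(.075*np.cos(.414),.075*np.sin(.414));print(k,plan([*k,.36],RH(140)))
E
```

```text
[-1.87175642e+01  2.02360296e+01  8.71629953e+01  6.13676751e-02
  7.17315327e+01 -2.46086044e+01] [ 0.55406365 -0.07022995  0.31946923]
[0.49439021 0.18350391] [ 0.861 -0.109 -0.141  0.015  0.013 -0.981]
```

View pics/home.png

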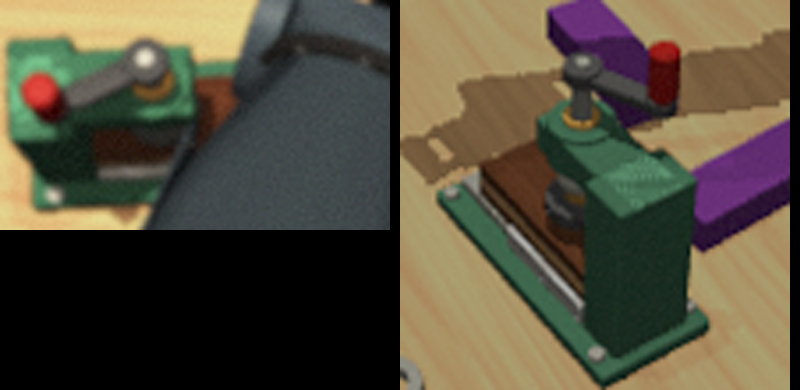

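The picture shows the blank against the column: bed gap gone in the top crop at about (95,150), and the far end meeting the column in the side crop at (585,280). The platen is clearly above it. Next, over to the handle.

step_arm --pt "0.05 0 -0.14 0 0 -0.2 -1" --pt "0.861 -0.109 -0.141 0.015 0.013 -0.981 -1" --pt "0.861 -0.109 -0.141 0.015 0.013 -0.981 -1" --pt "0.861 -0.109 -0.141 0.015 0.013 -0.981 -1" --pt "0.861 -0.109 -0.141 0.015 0.013 -0.981 -1" --pt "0.861 -0.109 -0.141 0.015 0.013 -0.981 -1" --pt "0.861 -0.109 -0.141 0.015 0.013 -0.981 -1" --pt "0.861 -0.109 -0.141 0.015 0.013 -0.981 -1"

```text
time_s: 5.25
position: [0.4881, 0.1901, 0.3534]
tcp_rot: [[-0.771, 0.637, -0.019], [0.637, 0.771, 0.007], [0.019, -0.006, -1.0]]
force: [-0.1, -0.4, -0.9]
opening: 0.964
grasp_force: 0.0
```

```bash
python3 - <<'E'
from h import *
from rig import *
k=W(.075*np.cos(.414),.075*np.sin(.414));print(plan([*k,.2885],RH(140)),read_state()["opening"])
E
```

```text
[-0.034 -0.003  0.216 -0.008 -0.024  0.01 ] 0.9637710543576335
```

step_arm --pt "0 0 0.05 0 0 0 -1" --pt "0 0 0.1 0 0 0 -1" --pt "0 0 0.1 0 0 0 -1"

```text
time_s: 5.5
position: [0.4884, 0.1841, 0.3209]
tcp_rot: [[-0.766, 0.642, -0.023], [0.642, 0.767, 0.003], [0.019, -0.013, -1.0]]
force: [0.0, 0.0, -0.7]
opening: 0.997
grasp_force: 0.0
```

```bash
python3 - <<'E'
from h import *
from rig import *
k=W(.075*np.cos(.414),.075*np.sin(.414));print(plan([*k,.2885],RH(140)),read_state()["opening"],read_state()["position"])
E
```

```text
[-0.018  0.013  0.107 -0.016 -0.024  0.001] 0.9974225615541081 [0.48843737 0.18405534 0.3208525 ]
```

step_arm --pt "-0.01 0.007 0.05 -0.016 -0.024 0 -1" --pt "-0.018 0.013 0.107 -0.016 -0.024 0 -1" --pt "-0.018 0.013 0.107 -0.016 -0.024 0 -1" --pt "-0.018 0.013 0.107 -0.016 -0.024 0 1" --pt "-0.018 0.013 0.107 -0.016 -0.024 0 1" --pt "-0.018 0.013 0.107 -0.016 -0.024 0 1" --pt "-0.018 0.013 0.107 -0.016 -0.024 0 1" --pt "-0.018 0.013 0.107 -0.016 -0.024 0 1"

```text
time_s: 6.17
position: [0.4976, 0.1837, 0.2929]
tcp_rot: [[-0.766, 0.643, 0.009], [0.643, 0.766, 0.001], [-0.006, 0.007, -1.0]]
force: [-0.3, -0.7, -0.2]
opening: 0.705
grasp_force: 0.0
```

step_arm --pt "0 0 0 0 0 0 1" --pt "0 0 0 0 0 0 1" --pt "0 0 0 0 0 0 1" --pt "0 0 0 0 0 0 1"

```text
time_s: 6.5
position: [0.4973, 0.1837, 0.2922]
tcp_rot: [[-0.766, 0.643, 0.008], [0.643, 0.766, 0.001], [-0.005, 0.006, -1.0]]
force: [-0.5, 0.5, 0.3]
opening: 0.403
grasp_force: 0.0
```

```bash
python3 - <<'E'
from h import *
from rig import *
s=read_state();p=s["position"];d=p[:2]-A;print(p,np.hypot(*d),np.degrees(np.arctan2(d@ey,d@ex)),s["force"],s["opening"],s["grasp_force"],plan(p,RH(140)),s["joint_positions"])
E
```

```text
[0.49727692 0.18365969 0.29218995] 0.07374027649839326 21.71565226711019 [-0.48835187  0.52716221  0.32813982] 0.40293966849738844 0.0 [0.    0.    0.    0.007 0.007 0.   ] [ 8.18786496e+00  1.96674527e+01  9.28221262e+01 -7.60629721e-03
  6.70607321e+01 -4.18171528e+01]
```

step_arm --pt "0 0 0.012 0 0 0 1" --pt "0 0 0.012 0 0 0 1" --pt "0 0 0.012 0 0 0 1" --pt "0 0 0.012 0 0 0 1" --pt "0 0 0.012 0 0 0 1" --pt "0 0 0.012 0 0 0 1"

```text
time_s: 7.0
position: [0.4951, 0.1813, 0.2882]
tcp_rot: [[-0.767, 0.642, 0.002], [0.642, 0.767, -0.005], [-0.005, -0.002, -1.0]]
force: [-4.6, -7.1, 4.4]
opening: 0.292
grasp_force: 30.0
```

```bash
python3 - <<'E'
from h import *
from rig import *
s=read_state();p=s["position"];d=p[:2]-A;print(p,np.hypot(*d),np.degrees(np.arctan2(d@ey,d@ex)),s["force"],s["opening"],s["grasp_force"])
E
```

```text
[0.49507179 0.18132894 0.28823732] 0.07277662427922495 24.109477529698264 [-4.5934328  -7.09825342  4.36242885] 0.2918240873235305 29.997842512093484
```

```bash
cat >> h.py <<'E'
r=.0737
def P(th,z0=.2884,th0=21.7):
    a=np.radians(th);return np.r_[W(r*np.cos(a),r*np.sin(a)),z0+(th-th0)/360*.024]
def gen(th,step,n,head=140,dh=0,hold=0):
    R0=RH(head)
    for i in range(1,n+1):
        q=R0.T@(P(th-step*i)-P(th))/.3
        print([*map(float,np.round(q,3)),0,0,round(dh*i/45,3),1],end=", ")
    print()
def rd():
    from rig import read_state
    s=read_state();p=s["position"];d=p[:2]-A;th=np.arctan2(d@ey,d@ex);F=s["force"]
    rad=d/np.hypot(*d);cw=np.array([rad[1],-rad[0]])
    print("t",round(s["time_s"],2),"ang",round(np.degrees(th),1),"r",round(np.hypot(*d),4),"z",round(p[2],4),"drag",round(-F[:2]@cw,2),"Frad",round(F[:2]@rad,2),"Fz",round(F[2],2),"grip",round(s["grasp_force"],1),"op",round(s["opening"],3),"j6",round(s["joint_positions"][5],1),p[:2].round(4))
E
python3 -c "
from h import *
gen(21.7,10,8);gen(-58.3,7,8)"
```

```text
[-0.02, 0.038, 0.002, 0, 0, 0.0, 1], [-0.045, 0.072, 0.004, 0, 0, 0.0, 1], [-0.077, 0.101, 0.007, 0, 0, 0.0, 1], [-0.113, 0.125, 0.009, 0, 0, 0.0, 1], [-0.152, 0.141, 0.011, 0, 0, 0.0, 1], [-0.194, 0.151, 0.013, 0, 0, 0.0, 1], [-0.237, 0.153, 0.016, 0, 0, 0.0, 1], [-0.279, 0.148, 0.018, 0, 0, 0.0, 1], 
[-0.029, -0.008, 0.002, 0, 0, 0.0, 1], [-0.057, -0.02, 0.003, 0, 0, 0.0, 1], [-0.083, -0.034, 0.005, 0, 0, 0.0, 1], [-0.107, -0.052, 0.006, 0, 0, 0.0, 1], [-0.128, -0.073, 0.008, 0, 0, 0.0, 1], [-0.148, -0.096, 0.009, 0, 0, 0.0, 1], [-0.164, -0.121, 0.011, 0, 0, 0.0, 1], [-0.176, -0.149, 0.012, 0, 0, 0.0, 1],
```

step_arm --pt "-0.02 0.038 0.002 0 0 0 1" --pt "-0.045 0.072 0.004 0 0 0 1" --pt "-0.077 0.101 0.007 0 0 0 1" --pt "-0.113 0.125 0.009 0 0 0 1" --pt "-0.152 0.141 0.011 0 0 0 1" --pt "-0.194 0.151 0.013 0 0 0 1" --pt "-0.237 0.153 0.016 0 0 0 1" --pt "-0.279 0.148 0.018 0 0 0 1"

```text
time_s: 7.67
position: [0.5867, 0.1671, 0.2832]
tcp_rot: [[-0.767, 0.642, -0.001], [0.642, 0.767, 0.008], [0.006, 0.005, -1.0]]
force: [-7.2, 8.3, 2.8]
opening: 0.289
grasp_force: 30.0
```

```bash
python3 -c "
from h import *
rd()"
```

```text
t 7.67 ang -54.6 r 0.0733 z 0.2832 drag 10.95 Frad 0.15 Fz 2.77 grip 30.0 op 0.289 j6 -45.0 [0.5867 0.1671]
```

step_arm --pt "-0.029 -0.008 0.002 0 0 0 1" --pt "-0.057 -0.02 0.003 0 0 0 1" --pt "-0.083 -0.034 0.005 0 0 0 1" --pt "-0.107 -0.052 0.006 0 0 0 1" --pt "-0.128 -0.073 0.008 0 0 0 1" --pt "-0.148 -0.096 0.009 0 0 0 1" --pt "-0.164 -0.121 0.011 0 0 0 1" --pt "-0.176 -0.149 0.012 0 0 0 1"

```text
time_s: 8.33
position: [0.6048, 0.0993, 0.2797]
tcp_rot: [[-0.766, 0.643, 0.015], [0.643, 0.766, 0.009], [-0.006, 0.017, -1.0]]
force: [9.0, 10.1, -7.0]
opening: 0.291
grasp_force: 30.0
```

```bash
python3 -c "
from h import *
rd()
gen(-114.3,5,8)
from rig import *
import cv2
I=capture('side')['image'][185:295,280:390,::-1]
cv2.imwrite('pics/s2.png',cv2.resize(I,None,fx=5,fy=5,interpolation=cv2.INTER_CUBIC))"
```

```text
t 8.33 ang -111.0 r 0.0755 z 0.2797 drag 12.1 Frad 6.14 Fz -7.02 grip 30.0 op 0.291 j6 -51.6 [0.6048 0.0993]
[-0.007, -0.02, 0.001, 0, 0, 0.0, 1], [-0.012, -0.041, 0.002, 0, 0, 0.0, 1], [-0.016, -0.062, 0.003, 0, 0, 0.0, 1], [-0.018, -0.083, 0.004, 0, 0, 0.0, 1], [-0.017, -0.105, 0.006, 0, 0, 0.0, 1], [-0.015, -0.126, 0.007, 0, 0, 0.0, 1], [-0.011, -0.147, 0.008, 0, 0, 0.0, 1], [-0.006, -0.168, 0.009, 0, 0, 0.0, 1],
```

View pics/s2.png

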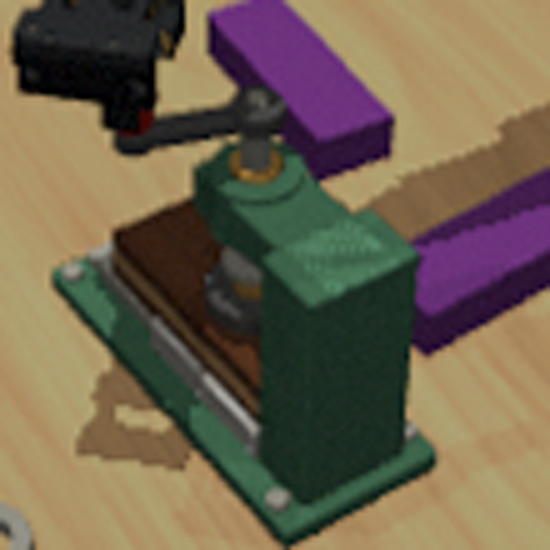

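The picture shows the platen (left edge at about (205,300)) still a few mm above the blank, so contact is near. I'll refit the circle and take finer steps.

```bash
python3 - <<'E'
from h import *
from scipy.optimize import least_squares
p=np.array([[.4951,.1813],[.5867,.1671],[.6048,.0993]])
c=least_squares(lambda c:np.hypot(*(p-c).T)-.075,A).x;print(c,np.hypot(*(p-c).T))
E
sed -i 's/^r=.0737/r=.075/; s/^A=np.array.*;/A=np.array([.5318,.1185]);/' h.py
```

```text
[0.53175861 0.11595198] [0.07492809 0.07506448 0.07491551]
```

```bash
sed -i 's/^A=np.array(\[.5318,.1185\])/A=np.array([.5318,.1160])/' h.py; python3 - <<'E'
from h import *
rd()
a=np.radians(-114.3);pc=np.r_[np.array([.5318,.1185])+.0737*(np.cos(a)*ex+np.sin(a)*ey),.2884-.136/.36*.024]
d=pc[:2]-A;th=np.degrees(np.arctan2(d@ey,d@ex));print("cmd th",th,np.hypot(*d),pc)
# align z so the path passes at pc height
for i in range(1,9):
    t=th-5*i;a=np.radians(t);q=np.r_[W(.075*np.cos(a),.075*np.sin(a)),pc[2]-5*i/360*.024]
    print([*map(float,np.round(RH(140).T@(q-pc)/.3,3)),0,0,0,1],end=", ")
print("end",t,q)
E
```

```text
t 8.38 ang -110.6 r 0.0749 z 0.2795 drag 9.1 Frad 5.83 Fz -5.55 grip 30.0 op 0.287 j6 -51.6 [0.6044 0.0974]
cmd th -112.4336119949974 0.07296201570461909 [0.60185301 0.09560315 0.27933333]
[-0.014, -0.018, 0.001, 0, 0, 0, 1], [-0.02, -0.039, 0.002, 0, 0, 0, 1], [-0.024, -0.06, 0.003, 0, 0, 0, 1], [-0.027, -0.082, 0.004, 0, 0, 0, 1], [-0.027, -0.103, 0.006, 0, 0, 0, 1], [-0.026, -0.125, 0.007, 0, 0, 0, 1], [-0.023, -0.147, 0.008, 0, 0, 0, 1], [-0.017, -0.168, 0.009, 0, 0, 0, 1], end -152.43361199499742 [0.5734856  0.0536517  0.27666667]
```

step_arm --pt "-0.014 -0.018 0.001 0 0 0 1" --pt "-0.02 -0.039 0.002 0 0 0 1" --pt "-0.024 -0.06 0.003 0 0 0 1" --pt "-0.027 -0.082 0.004 0 0 0 1" --pt "-0.027 -0.103 0.006 0 0 0 1" --pt "-0.026 -0.125 0.007 0 0 0 1" --pt "-0.023 -0.147 0.008 0 0 0 1" --pt "-0.017 -0.168 0.009 0 0 0 1"

```text
time_s: 9.05
position: [0.5767, 0.0557, 0.2769]
tcp_rot: [[-0.766, 0.643, 0.016], [0.643, 0.766, 0.005], [-0.009, 0.015, -1.0]]
force: [9.8, 6.5, -6.4]
opening: 0.288
grasp_force: 30.0
```

```bash
python3 - <<'E'
from h import *
rd()
gen(-152.4,4,8,140,-4)
E
```

```text
t 9.05 ang -149.5 r 0.0752 z 0.2769 drag 11.72 Frad 0.64 Fz -6.35 grip 30.0 op 0.288 j6 -55.9 [0.5767 0.0557]
[0.005, -0.017, 0.001, 0, 0, -0.089, 1], [0.012, -0.033, 0.002, 0, 0, -0.178, 1], [0.02, -0.048, 0.003, 0, 0, -0.267, 1], [0.029, -0.063, 0.004, 0, 0, -0.356, 1], [0.038, -0.078, 0.004, 0, 0, -0.444, 1], [0.049, -0.092, 0.005, 0, 0, -0.533, 1], [0.061, -0.105, 0.006, 0, 0, -0.622, 1], [0.073, -0.117, 0.007, 0, 0, -0.711, 1],
```

step_arm --pt "0.005 -0.017 0.002 0 0 0.089 1" --pt "0.012 -0.033 0.004 0 0 0.178 1" --pt "0.02 -0.048 0.006 0 0 0.267 1" --pt "0.029 -0.063 0.007 0 0 0.356 1" --pt "0.038 -0.078 0.007 0 0 0.444 1" --pt "0.049 -0.092 0.008 0 0 0.533 1" --pt "0.061 -0.105 0.009 0 0 0.622 1" --pt "0.073 -0.117 0.01 0 0 0.711 1"

```text
time_s: 9.72
position: [0.5392, 0.0407, 0.2748]
tcp_rot: [[-0.305, 0.952, 0.021], [0.952, 0.305, 0.001], [-0.006, 0.02, -1.0]]
force: [11.6, 1.5, -4.1]
opening: 0.289
grasp_force: 30.1
```

```bash
python3 - <<'E'
from h import *
rd()
gen(-184.4,4,8,108,4)
E
```

```text
t 9.72 ang 179.4 r 0.0757 z 0.2748 drag 11.74 Frad -0.41 Fz -4.11 grip 30.1 op 0.289 j6 -25.5 [0.5392 0.0407]
[0.005, -0.017, 0.001, 0, 0, 0.089, 1], [0.012, -0.033, 0.002, 0, 0, 0.178, 1], [0.02, -0.048, 0.003, 0, 0, 0.267, 1], [0.029, -0.063, 0.004, 0, 0, 0.356, 1], [0.038, -0.078, 0.004, 0, 0, 0.444, 1], [0.049, -0.092, 0.005, 0, 0, 0.533, 1], [0.061, -0.105, 0.006, 0, 0, 0.622, 1], [0.073, -0.117, 0.007, 0, 0, 0.711, 1],
```

step_arm --pt "0.005 -0.017 0.001 0 0 0.089 1" --pt "0.012 -0.033 0.002 0 0 0.178 1" --pt "0.02 -0.048 0.003 0 0 0.267 1" --pt "0.029 -0.063 0.004 0 0 0.356 1"

```text
time_s: 10.05
position: [0.5189, 0.0412, 0.2738]
tcp_rot: [[-0.031, 0.999, 0.021], [0.999, 0.031, -0.004], [-0.004, 0.021, -1.0]]
force: [9.6, -5.2, -2.9]
opening: 0.29
grasp_force: 30.1
```

step_arm --pt "0.005 -0.017 0.001 0 0 0.089 1" --pt "0.012 -0.033 0.002 0 0 0.178 1" --pt "0.02 -0.048 0.003 0 0 0.267 1" --pt "0.029 -0.063 0.004 0 0 0.356 1"

```text
time_s: 10.38
position: [0.4988, 0.0474, 0.2727]
tcp_rot: [[0.245, 0.969, 0.018], [0.97, -0.244, -0.008], [-0.003, 0.02, -1.0]]
force: [6.5, -11.8, 0.9]
opening: 0.287
grasp_force: 30.1
```

```bash
python3 -c "
from h import *
rd()"
```

```text
t 10.38 ang 148.1 r 0.0761 z 0.2727 drag 10.98 Frad 7.78 Fz 0.93 grip 30.1 op 0.287 j6 7.2 [0.4988 0.0474]
```

step_arm --pt "0.003 -0.017 0.001 0 0 0.089 1" --pt "0.008 -0.033 0.002 0 0 0.178 1" --pt "0.016 -0.048 0.003 0 0 0.267 1" --pt "0.024 -0.063 0.004 0 0 0.356 1"

```text
time_s: 10.72
position: [0.4809, 0.0587, 0.2716]
tcp_rot: [[0.502, 0.864, 0.015], [0.865, -0.502, -0.009], [-0.0, 0.018, -1.0]]
force: [2.9, -12.4, 5.5]
opening: 0.291
grasp_force: 30.1
```

step_arm --pt "0.005 -0.017 0.001 0 0 0.089 1" --pt "0.012 -0.033 0.002 0 0 0.178 1" --pt "0.02 -0.048 0.003 0 0 0.267 1" --pt "0.029 -0.063 0.004 0 0 0.356 1"

```text
time_s: 11.05
position: [0.4663, 0.0755, 0.2703]
tcp_rot: [[0.721, 0.693, 0.009], [0.693, -0.721, -0.01], [-0.0, 0.013, -1.0]]
force: [-4.1, -14.5, 11.8]
opening: 0.294
grasp_force: 30.0
```

```bash
python3 -c "
from h import *
rd()"
```

```text
t 11.05 ang 115.5 r 0.077 z 0.2703 drag 10.19 Frad 11.16 Fz 11.82 grip 30.0 op 0.294 j6 42.4 [0.4663 0.0755]
```

```bash
cat > g.py <<'E'
from h import *
from scipy.optimize import least_squares
def chain(p,h,calls):
    for c in calls:
        p=p+RH(h)@np.array(c[:3])*.3; h=h-c[3]*45
    return p,h
E
python3 - <<'E'
from g import *
from rig import read_state
a=[.029,-.063,.004,.356]
pc,h=chain(np.array([.57349,.05365,.27667]),140,[[.073,-.117,.01,.711],a,a,[.024,-.063,.004,.356],a])
p=np.array([[.4951,.1813],[.5867,.1671],[.6048,.0993],[.5767,.0557],[.5392,.0407],[.5189,.0412],[.4988,.0474],[.4809,.0587],[.4663,.0755]])
c=least_squares(lambda c:np.hypot(*(p-c[:2]).T)-c[2],[*A,.075]).x;print("fit",c,np.hypot(*(p-c[:2]).T))
c2=least_squares(lambda c:np.hypot(*(p-c[:2]).T)-.075,A).x;print("fit75",c2,np.hypot(*(p-c2).T))
print("cmd",pc,h,"meas",read_state()["position"])
E
```

```text
fit [0.53097369 0.1155246  0.0754944 ] [0.07492213 0.07593052 0.07558811 0.07529859 0.07527544 0.07529887
 0.07533994 0.07573908 0.07605691]
fit75 [0.53102315 0.11519618] [0.07523421 0.07611779 0.07546995 0.07500781 0.07494359 0.0749827
 0.07506433 0.07552581 0.07592676]
cmd [0.46570689 0.07987552 0.26887   ] 43.92500000000001 meas [0.46625756 0.07553295 0.27034613]
```

```bash
sed -i 's/^A=np.array(\[.5318,.1160\])/A=np.array([.5310,.1155])/' h.py; cat >> g.py <<'E'
def rows(pc,h,z1,n,step=4,rr=.0762):
    d=pc[:2]-A;th=np.degrees(np.arctan2(d@ey,d@ex))
    for i in range(1,n+1):
        t=np.radians(th-step*i);q=np.r_[W(rr*np.cos(t),rr*np.sin(t)),pc[2]+(z1-pc[2])*i/n-step*i/360*.024]
        print([*map(float,np.round(RH(h).T@(q-pc)/.3,3)),0,0,round(step*i/45,3),1],end=", ")
    print("cmd th",th)
E
python3 - <<'E'
from g import *
rd();print(tri)
pc=np.array([.46571,.07988,.26887]);rows(pc,43.93,.270,8)
d=np.array([.4951,.1813])-A;print("start ang",np.degrees(np.arctan2(d@ey,d@ex)))
E
```

```text
t 11.05 ang 115.5 r 0.0761 z 0.2703 drag 10.19 Frad 11.16 Fz 11.82 grip 30.0 op 0.294 j6 42.4 [0.4663 0.0755]
<function tri at 0x7f7a4b8b8720>
[-0.001, -0.019, 0.0, 0, 0, 0.089, 1], [0.006, -0.035, 0.001, 0, 0, 0.178, 1], [0.013, -0.051, 0.001, 0, 0, 0.267, 1], [0.022, -0.067, 0.002, 0, 0, 0.356, 1], [0.032, -0.081, 0.002, 0, 0, 0.444, 1], [0.043, -0.095, 0.003, 0, 0, 0.533, 1], [0.054, -0.109, 0.003, 0, 0, 0.622, 1], [0.067, -0.121, 0.003, 0, 0, 0.711, 1], cmd th 112.41537823358416
start ang 22.416560153539418
```

step_arm --pt "-0.001 -0.019 -0.001 0 0 0.089 1" --pt "0.006 -0.035 -0.001 0 0 0.178 1" --pt "0.013 -0.051 -0.001 0 0 0.267 1" --pt "0.022 -0.067 0 0 0 0.356 1"

```text
time_s: 11.38
position: [0.4567, 0.0957, 0.2693]
tcp_rot: [[0.885, 0.466, 0.008], [0.466, -0.885, -0.007], [0.004, 0.01, -1.0]]
force: [-0.8, -11.8, 5.4]
opening: 0.291
grasp_force: 30.0
```

```bash
python3 -c "
from h import *
rd()"
```

```text
t 11.38 ang 98.7 r 0.0769 z 0.2693 drag 11.23 Frad 3.81 Fz 5.4 grip 30.0 op 0.291 j6 60.7 [0.4567 0.0957]
```

step_arm --pt "0.005 -0.017 0.001 0 0 0.089 1" --pt "0.012 -0.033 0.002 0 0 0.178 1" --pt "0.02 -0.048 0.003 0 0 0.267 1" --pt "0.029 -0.063 0.004 0 0 0.356 1"

```text
time_s: 11.72
position: [0.4537, 0.117, 0.2682]
tcp_rot: [[0.979, 0.204, 0.004], [0.204, -0.979, -0.006], [0.002, 0.007, -1.0]]
force: [-5.6, -10.2, 10.8]
opening: 0.291
grasp_force: 30.0
```

```bash
python3 -c "
from h import *
rd()"
```

```text
t 11.72 ang 82.7 r 0.0773 z 0.2682 drag 10.34 Frad 5.39 Fz 10.84 grip 30.0 op 0.291 j6 79.4 [0.4537 0.117 ]
```

Cumulative turn is about 300° with steady 11 N drag, so no contact yet. Wrist range is running short, so I'll re-grip with the wrist wound back 150°, rotating open about the handle.

step_arm --pt "0 0 0 0 0 0 -1" --pt "0 0 0 0 0 0 -1" --pt "0 0 0 0 0 0 -1" --pt "0 0 0 0 0 0 -1" --pt "0 0 0 0 0 0 -1" --pt "0 0 0 0 0 0 -1"

```text
time_s: 12.22
position: [0.4552, 0.12, 0.2673]
tcp_rot: [[0.978, 0.206, 0.007], [0.206, -0.979, 0.001], [0.007, 0.0, -1.0]]
force: [-0.2, -0.5, -0.9]
opening: 0.659
grasp_force: 0.0
```

```bash
python3 -c "
from h import *
rd()
from rig import *
import cv2
c=capture('top')['image'];s=capture('side')['image'][185:295,280:390,::-1]
hs=cv2.cvtColor(c,cv2.COLOR_RGB2HSV)
cv2.imwrite('pics/s3.png',cv2.resize(s,None,fx=5,fy=5,interpolation=cv2.INTER_CUBIC))"
```

```text
t 12.22 ang 80.4 r 0.0759 z 0.2673 drag 0.49 Frad 0.21 Fz -0.95 grip 0.0 op 0.659 j6 79.2 [0.4552 0.12  ]
```

View pics/s3.png

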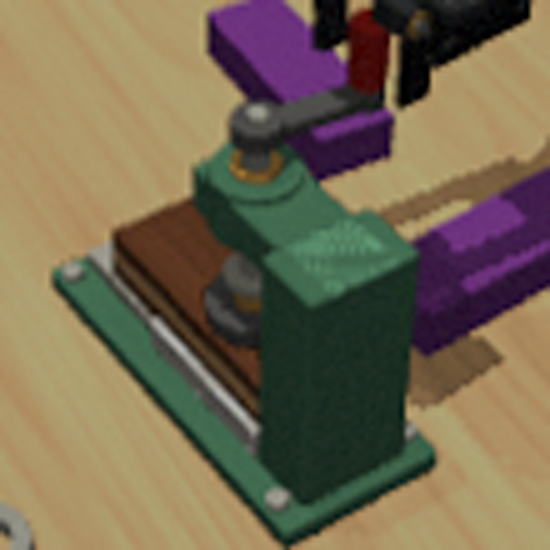

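The picture shows the platen (left edge about (205,310)) lower but still short of the blank, and the handle free between the open fingers at (368,55).

step_arm --pt "-0.006 0.009 -0.002 0 0 0 -1" --pt "-0.006 0.009 -0.002 0 0 -0.15 -1" --pt "-0.006 0.009 -0.002 0 0 -0.3 -1" --pt "-0.006 0.009 -0.002 0 0 -0.45 -1" --pt "-0.006 0.009 -0.002 0 0 -0.6 -1" --pt "-0.006 0.009 -0.002 0 0 -0.7 -1" --pt "-0.006 0.009 -0.002 0 0 -0.833 -1" --pt "-0.006 0.009 -0.002 0 0 -0.833 -1"

```text
time_s: 12.98
position: [0.4539, 0.1167, 0.268]
tcp_rot: [[0.65, 0.76, 0.008], [0.76, -0.65, 0.001], [0.006, 0.005, -1.0]]
force: [-0.0, 0.7, -0.4]
opening: 1.001
grasp_force: 0.0
```

step_arm --pt "0 0 0 0 0 -0.12 -1" --pt "0 0 0 0 0 -0.24 -1" --pt "0 0 0 0 0 -0.36 -1" --pt "0 0 0 0 0 -0.48 -1" --pt "0 0 0 0 0 -0.6 -1" --pt "0 0 0 0 0 -0.72 -1" --pt "0 0 0 0 0 -0.833 -1" --pt "0 0 0 0 0 -0.833 -1"

```text
time_s: 13.65
position: [0.454, 0.1167, 0.2681]
tcp_rot: [[0.056, 0.998, 0.008], [0.998, -0.056, 0.001], [0.001, 0.008, -1.0]]
force: [0.2, -0.1, -0.1]
opening: 1.002
grasp_force: 0.0
```

step_arm --pt "0 0 0 0 0 -0.12 -1" --pt "0 0 0 0 0 -0.24 -1" --pt "0 0 0 0 0 -0.36 -1" --pt "0 0 0 0 0 -0.48 -1" --pt "0 0 0 0 0 -0.6 -1" --pt "0 0 0 0 0 -0.72 -1" --pt "0 0 0 0 0 -0.833 -1" --pt "0 0 0 0 0 -0.833 -1"

```text
time_s: 14.32
position: [0.454, 0.1168, 0.268]
tcp_rot: [[-0.562, 0.827, 0.008], [0.827, 0.562, 0.001], [-0.004, 0.007, -1.0]]
force: [0.8, -0.6, -0.6]
opening: 0.998
grasp_force: 0.0
```

step_arm --pt "0 0 0 0 0 -0.12 -1" --pt "0 0 0 0 0 -0.24 -1" --pt "0 0 0 0 0 -0.36 -1" --pt "0 0 0 0 0 -0.48 -1" --pt "0 0 0 0 0 -0.6 -1" --pt "0 0 0 0 0 -0.72 -1" --pt "0 0 0 0 0 -0.833 -1" --pt "0 0 0 0 0 -0.833 -1"

```text
time_s: 14.98
position: [0.454, 0.1168, 0.268]
tcp_rot: [[-0.949, 0.315, 0.008], [0.315, 0.949, 0.001], [-0.007, 0.003, -1.0]]
force: [0.9, -0.1, -0.6]
opening: 1.003
grasp_force: 0.0
```

```bash
python3 - <<'E'
from h import *
from rig import *
rd();s=read_state();print(plan([*W(.0758*np.cos(np.radians(82.7)),.0758*np.sin(np.radians(82.7))),.2682],RH(162)))
E
```

```text
t 14.98 ang 82.8 r 0.077 z 0.268 drag 0.04 Frad -0.93 Fz -0.63 grip 0.0 op 1.003 j6 -71.0 [0.454  0.1168]
[-0.004  0.002 -0.001  0.004  0.009 -0.008]
```

Close on the handle.

step_arm --pt "-0.004 0.002 0 0 0 0 1" --pt "-0.004 0.002 0 0 0 0 1" --pt "-0.004 0.002 0 0 0 0 1" --pt "-0.004 0.002 0 0 0 0 1" --pt "-0.004 0.002 0 0 0 0 1" --pt "-0.004 0.002 0 0 0 0 1" --pt "-0.004 0.002 0 0 0 0 1" --pt "-0.004 0.002 0 0 0 0 1"

```text
time_s: 15.65
position: [0.4553, 0.117, 0.268]
tcp_rot: [[-0.95, 0.312, 0.008], [0.312, 0.95, 0.001], [-0.007, 0.003, -1.0]]
force: [0.5, -0.3, 0.1]
opening: 0.478
grasp_force: 0.0
```

step_arm --pt "0 0 0 0 0 0 1" --pt "0 0 0 0 0 0 1" --pt "0 0 0 0 0 0 1" --pt "0 0 0 0 0 0 1" --pt "0 0 0 0 0 0 1"

```text
time_s: 16.07
position: [0.4556, 0.1176, 0.2681]
tcp_rot: [[-0.95, 0.312, 0.008], [0.312, 0.95, 0.002], [-0.007, 0.005, -1.0]]
force: [0.6, 2.8, -1.1]
opening: 0.289
grasp_force: 30.0
```

```bash
python3 - <<'E'
from g import *
rd()
pc=np.array([.4553,.1168,.268]);rows(pc,161.5,.268,8,rr=.0760)
E
```

```text
t 16.07 ang 82.2 r 0.0755 z 0.2681 drag -2.82 Frad -0.56 Fz -1.15 grip 30.0 op 0.289 j6 -71.1 [0.4556 0.1176]
[0.006, 0.017, 0.001, 0, 0, 0.089, 1], [0.009, 0.034, 0.002, 0, 0, 0.178, 1], [0.011, 0.052, 0.003, 0, 0, 0.267, 1], [0.013, 0.069, 0.004, 0, 0, 0.356, 1], [0.012, 0.087, 0.004, 0, 0, 0.444, 1], [0.011, 0.105, 0.005, 0, 0, 0.533, 1], [0.008, 0.122, 0.006, 0, 0, 0.622, 1], [0.005, 0.139, 0.007, 0, 0, 0.711, 1], cmd th 82.81615333560626
```

step_arm --pt "0.006 0.017 0.001 0 0 0.089 1" --pt "0.009 0.034 0.002 0 0 0.178 1" --pt "0.011 0.052 0.003 0 0 0.267 1" --pt "0.013 0.069 0.0035 0 0 0.356 1"

```text
time_s: 16.4
position: [0.4576, 0.1345, 0.2672]
tcp_rot: [[-0.827, 0.563, 0.006], [0.563, 0.827, -0.008], [-0.009, -0.003, -1.0]]
force: [-0.8, -11.2, 1.4]
opening: 0.288
grasp_force: 30.0
```

```bash
python3 -c "
from h import *
rd()"
```

```text
t 16.4 ang 69.3 r 0.0758 z 0.2672 drag 11.08 Frad -1.99 Fz 1.37 grip 30.0 op 0.288 j6 -52.3 [0.4576 0.1345]
```

step_arm --pt "0.0045 0.017 0.001 0 0 0.089 1" --pt "0.008 0.0345 0.002 0 0 0.178 1" --pt "0.01 0.052 0.003 0 0 0.267 1" --pt "0.0107 0.07 0.0035 0 0 0.356 1"

```text
time_s: 16.73
position: [0.4651, 0.1538, 0.2661]
tcp_rot: [[-0.639, 0.769, 0.002], [0.769, 0.639, -0.008], [-0.007, -0.003, -1.0]]
force: [-4.7, -9.3, 5.6]
opening: 0.293
grasp_force: 30.0
```

```bash
python3 -c "
from h import *
rd()"
```

```text
t 16.73 ang 53.6 r 0.0762 z 0.2661 drag 10.42 Frad -0.58 Fz 5.58 grip 30.0 op 0.293 j6 -34.0 [0.4651 0.1538]
```

step_arm --pt "0.0045 0.017 0 0 0 0.089 1" --pt "0.008 0.0345 0.001 0 0 0.178 1" --pt "0.01 0.052 0.002 0 0 0.267 1" --pt "0.0107 0.07 0.002 0 0 0.356 1"

```text
time_s: 17.07
position: [0.4772, 0.1698, 0.2652]
tcp_rot: [[-0.402, 0.916, -0.003], [0.916, 0.402, -0.008], [-0.006, -0.006, -1.0]]
force: [-9.4, -9.9, 8.8]
opening: 0.293
grasp_force: 30.0
```

```bash
python3 -c "
from h import *
rd()"
```

```text
t 17.07 ang 38.5 r 0.0764 z 0.2652 drag 13.63 Frad -0.47 Fz 8.82 grip 30.0 op 0.293 j6 -16.3 [0.4772 0.1698]
```

step_arm --pt "0.0045 0.017 0.001 0 0 0.089 1" --pt "0.008 0.0345 0.002 0 0 0.178 1" --pt "0.01 0.052 0.003 0 0 0.267 1" --pt "0.0107 0.07 0.0035 0 0 0.356 1"

```text
time_s: 17.4
position: [0.4917, 0.1811, 0.2643]
tcp_rot: [[-0.133, 0.991, -0.011], [0.991, 0.133, -0.008], [-0.006, -0.012, -1.0]]
force: [-16.1, -7.4, 14.0]
opening: 0.291
grasp_force: 30.0
```

```bash
python3 -c "
from h import *
rd()"
```

```text
t 17.4 ang 24.7 r 0.0765 z 0.2643 drag 17.6 Frad 1.87 Fz 13.95 grip 30.0 op 0.291 j6 0.7 [0.4917 0.1811]
```

Drag climbed from 11 to 13.6 N at handle angle 38.5°, then to 17.6 N at 24.7°, so first contact is at about 39°. I'll aim for a final handle angle of about -52°, a quarter turn past contact.

step_arm --pt "0.0045 0.017 -0.002 0 0 0.089 1" --pt "0.008 0.0345 -0.002 0 0 0.178 1" --pt "0.01 0.052 -0.001 0 0 0.267 1" --pt "0.0107 0.07 0 0 0 0.356 1" --pt "0.0103 0.0874 0.001 0 0 0.444 1" --pt "0.0086 0.105 0.002 0 0 0.533 1" --pt "0.006 0.122 0.003 0 0 0.622 1" --pt "0.002 0.14 0.004 0 0 0.711 1"

```text
time_s: 18.07
position: [0.5306, 0.1918, 0.2624]
tcp_rot: [[0.413, 0.911, -0.017], [0.911, -0.413, 0.002], [-0.005, -0.016, -1.0]]
force: [-18.9, 5.7, 9.1]
opening: 0.288
grasp_force: 30.0
```

```bash
python3 -c "
from h import *
rd()"
```

```text
t 18.07 ang -5.9 r 0.0763 z 0.2624 drag 18.87 Frad 5.79 Fz 9.13 grip 30.0 op 0.288 j6 32.7 [0.5306 0.1918]
```

step_arm --pt "0.004 0.017 0 0 0 0.089 1" --pt "0.007 0.0345 0 0 0 0.178 1" --pt "0.009 0.052 0.001 0 0 0.267 1" --pt "0.0097 0.07 0.002 0 0 0.356 1" --pt "0.0093 0.0874 0.003 0 0 0.444 1" --pt "0.0076 0.105 0.004 0 0 0.533 1" --pt "0.005 0.122 0.005 0 0 0.622 1" --pt "0.001 0.14 0.006 0 0 0.711 1"

```text
time_s: 18.73
position: [0.571, 0.1797, 0.2603]
tcp_rot: [[0.833, 0.553, -0.012], [0.553, -0.833, 0.012], [-0.003, -0.016, -1.0]]
force: [-13.1, 16.5, 2.6]
opening: 0.288
grasp_force: 30.0
```

```bash
python3 -c "
from h import *
rd()"
```

```text
t 18.73 ang -38.1 r 0.0757 z 0.2603 drag 19.82 Frad 7.11 Fz 2.59 grip 30.0 op 0.288 j6 62.5 [0.571  0.1797]
```

step_arm --pt "0.004 0.017 0 0 0 0.089 1" --pt "0.007 0.0345 0.001 0 0 0.178 1" --pt "0.007 0.0345 0.001 0 0 0.178 1" --pt "0.007 0.0345 0.001 0 0 0.178 1"

```text
time_s: 19.07
position: [0.5805, 0.1725, 0.2598]
tcp_rot: [[0.901, 0.434, -0.007], [0.434, -0.901, 0.012], [-0.001, -0.014, -1.0]]
force: [-7.8, 17.5, -1.1]
opening: 0.289
grasp_force: 30.0
```

```bash
python3 -c "
from h import *
rd()"
```

```text
t 19.07 ang -47.2 r 0.0755 z 0.2598 drag 17.34 Frad 8.04 Fz -1.06 grip 30.0 op 0.289 j6 69.6 [0.5805 0.1725]
```

step_arm --pt "0 -0.014 0 0 0 0 1" --pt "0 -0.014 0 0 0 0 -1" --pt "0 -0.014 0 0 0 0 -1" --pt "0 -0.014 0 0 0 0 -1" --pt "0 -0.014 0 0 0 0 -1" --pt "0 -0.014 0 0 0 0 -1" --pt "0 -0.014 0 0 0 0 -1" --pt "0 -0.014 0 0 0 0 -1"

```text
time_s: 19.73
position: [0.5854, 0.1696, 0.2624]
tcp_rot: [[0.901, 0.434, 0.009], [0.434, -0.901, 0.001], [0.008, 0.003, -1.0]]
force: [-0.2, 0.3, 0.1]
opening: 0.734
grasp_force: 0.0
```

step_arm --pt "0 0 -0.05 0 0 0 -1" --pt "0 0 -0.1 0 0 0 -1" --pt "0 0 -0.2 0 0 0 -1" --pt "0 0 -0.3 0 0 0 -1" --pt "0 0 -0.4 0 0 0 -1" --pt "0 0 -0.4 0 0 0 -1" --pt "0 0 -0.4 0 0 0 -1" --pt "0 0 -0.4 0 0 0 -1"

```text
time_s: 20.4
position: [0.5836, 0.1696, 0.3816]
tcp_rot: [[0.901, 0.434, 0.007], [0.434, -0.901, 0.001], [0.006, 0.002, -1.0]]
force: [-0.6, -0.0, -0.5]
opening: 0.999
grasp_force: 0.0
```

```bash
python3 - <<'E'
from h import *
from rig import *
import cv2
rd();I=capture('side')['image'][165:295,270:390,::-1]
cv2.imwrite('pics/s4.png',cv2.resize(I,None,fx=4.5,fy=4.5,interpolation=cv2.INTER_CUBIC))
E
```

```text
t 20.4 ang -50.4 r 0.0755 z 0.3816 drag 0.37 Frad -0.43 Fz -0.47 grip 0.0 op 0.999 j6 70.0 [0.5836 0.1696]
```

View pics/s4.png

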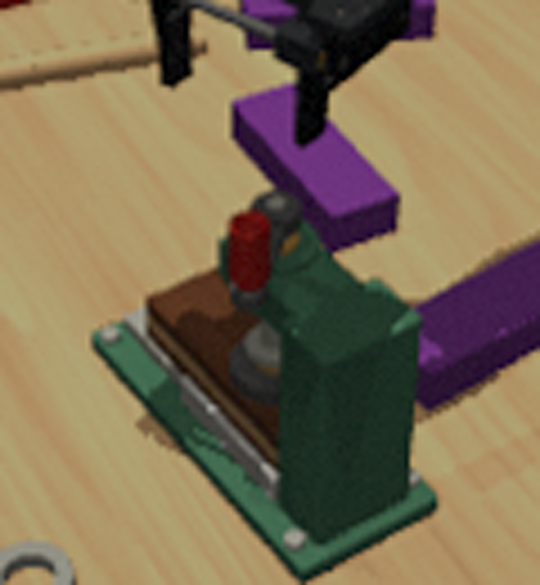

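The picture shows the platen seated on the blank at about (255,365), the blank home, the handle free at (250,255) and the gripper well clear. The crank stopped at about -48°, 0.24 turn past contact. Handing in.

```bash
python3 -c "
from rig import *
print(hand_in())"
```

```text
the job is handed in; nothing more can be done
None
```

The job is handed in; the hand-in call gave no verdict. The blank is home against the column, clamped about 0.24 turn past the felt contact (estimated from handle angle), and the crank is released with the arm clear.

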